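# Seat a plug-in module in a card tray and latch it

### The arm

A 6-joint arm with a two-finger parallel gripper is mounted at the origin on the work surface. World frame = base frame: x ahead of the robot, y to its left, z up, the work surface at z = 0. Lengths are in m, angles in degrees, forces in N, time in s.
With the tool pointing down it reaches from about 0.4 to 0.825 m from the base axis. Payload 7 kg.
Tool frame: the origin (TCP) lies midway between the tips of the shut fingers; the grasp point (between the pads) lies 19 mm behind it (grip_depth is the distance from the TCP to the grasp point, in m); z points along the fingers, y is the direction in which the jaws open and shut (so a half turn about z gives the same grasp; the last joint's range is limited). The gripper opens to 88 mm and grips with 3 to 60 N. Pads are 19 mm wide; open, the fingers measure 130 mm over their backs; the gripper's body (78 mm by 193 mm) begins 47 mm behind the grasp point.
Start: joints at [85.09, 20.546, 0.682, 0, -70.136, -16.507], TCP at [0.246, 0.628, 0.227] pointing down, gripper open.
Joint ranges: [-176.03, 176.03], [-82.01, 121.73], [-58.28, 71.71], [-173.87, 95.51], [-174.79, -0.11], [-173.66, 173.66]. Speed limits (degrees/s): [136.94, 136.94, 172.46, 180, 180, 180].

### API

Orientations are given as [roll, pitch, yaw] about the fixed x, y, z axes, in that order (R = Rz(yaw) Ry(pitch) Rx(roll)).
In Python, from plant import * gives the robot as it stands.
- The arm moves only by the shell command python3 -m inch 'ROWS'. ROWS is JSON, a list of rows, each an object of numbers: "ax", "ay", "az": the turn, a rotation vector about the tool's x, y, z in degrees; "dx", "dy", "dz": the shift along the tool's x, y, z in mm; "fingers": the finger opening in mm, from 0 to 87.6. In form: [{"ax": .., "ay": .., "az": .., "dx": .., "dy": .., "dz": .., "fingers": ..}, ...]. A call has 1 to 8 rows; each row is the pose to reach, as a shift and turn from the pose commanded when the call began, along the tool's axes at that moment; what a row does not reach only later rows make up. A row lasts 1/8 s, in which the tool goes at most 62.5 mm and 10.7 degrees, less where a joint would pass 70% of its speed; a pose out of reach is approached as far as the arm can. A call with a gripper value outside its range is refused whole. The fingers move at their own pace and stop on an object; the grip force is fixed at half the most. Time passes only in rows, so rows that repeat a pose let the fingers close. It gives the time, the measured TCP pose, the force and the opening at its end, in the units of the state.
- get_obs(): the state, without advancing time (a new reading comes with each control period).
- snapshot(name): name is "scene" or "side" or "wrist"; returns a dict with "image" (480x640x3 uint8, red, green, blue), "fx", "fy", "cx", "cy" (pixels), "rvec" (rotation vector, rad) and "tvec" (3), from world to camera coordinates, as OpenCV has them. Camera axes: x right, y down, z forward; pixel columns grow to the right and rows downward; lengths in m; the calibration is good to about 2 mm. The wrist camera is an equidistant fisheye: a pixel r from the principal point sees the ray r / f radians off the axis. A picture is of the moment at which its call begins. There is no depth.
- close_job(): hands the job in, once; it reports no verdict.
Trained networks look in the newest picture that a camera, given by its name, has taken for a name from the list of things; names that differ only in an ending like _2 or _b are one class to them, and where a whole thing is asked for, a point or a joint stands for the part that bears it (a point fixed in the world has none). Each returns a list of dicts, best first, with "score" (0 to 1); they miss things now and then, are a little off and sometimes report something else, mostly with a low value. They report only what shows in the picture. A call takes as long as a camera call. They do not tell look-alikes from the thing itself.
- search_frame(target, camera): "bbox" ([centre column, centre row, width, height] in pixels, round what is visible of it).
- trace(target, camera): "mask" (480x640 bool, what is visible of it) and "bbox" ([centre column, centre row, width, height] in pixels, round what is visible of it).
- landmark_of(target, camera): "position" ([column, row] in pixels: a listed point, or the origin of a listed thing).
The state is a dict: "clock": time; "joint_pos": joint angles; "qvel": joint speeds; "tau": joint torques, N m; "tool_pos": TCP position; "orientation": TCP orientation; "force": force on the tool from outside, world axes, zero at the start; "moment": the same for the moment, N m; "opening": finger opening in m.
Only numpy, scipy, OpenCV 4.12 (cv2) and the standard library are available. Lean on these libraries where they do the work, as an engineer would, in place of code of your own. Each camera call takes 0.05 s, during which the arm holds its last target.

### The job

Fit the blue plug-in module into the empty white-walled pocket of the open card tray, its notched corner over the orange corner block, lowering it in rather than dropping it, until it lies flat and fully home. Then push the yellow slide latch all the way over it to lock it in. Leave the grey module where it lies.

Things in the scene. Friction and masses are not known exactly. Their poses are not given: they have to be found in the camera images.
- module: Blue plug-in module, about 250 g, loose: flat block 60 (x) x 90 (y) x 22 mm high, its (+x, +y) corner cut away by a 16 x 16 mm square notch over the full height. On top, centred, a black grip bar 14 (x) x 50 (y) x 28 mm high (its top is 50 mm above the underside). Origin: centre of the underside of the 60 x 90 outline; z up. Turned up to 0.9 rad either way from world axes.
- spare: Grey module, same shape, size, origin and axes as the blue one: a spare lying on the table that must stay where it is (30 mm of movement at most).
- tray: Open card tray, fixed: dark steel floor plate 160 (x) x 300 (y) x 4 mm, a 36 mm high aluminium faceplate along its -x edge, low circuit parts (up to 14 mm high), a white-walled pocket on its +y half and the yellow latch on a 44 mm wide aluminium guide block (top at 30 mm) beside it towards -y. Origin: centre of the underside.
- pocket (a point): Centre of the pocket's floor, 6 mm above the tray's underside; axes as the tray's. Pocket 64 (x) x 94 (y) mm, 16 mm deep; walls 9 mm thick, their upper 4 mm flared outward at 45 degrees. The module seats with its axes along these (not half a turn round), 2 mm clear all round; seated, its origin is at this point and its block stands 6 mm out of the pocket.
- corner_block (a point): Centre of the top of the orange block, 15 x 15 mm and 12 mm high above the pocket's floor, that fills the pocket's (+x, +y) corner; the module's notch goes over it. Axes as the tray's.
- latch (a joint): Travel of the yellow slide latch along tray +y, in m: 0 fully open, 0.025 fully home (end stop). Starts within 6 mm of open, stays where it is left, about 2 N moves it. Plate 34 (x) x 70 (y) x 4 mm, its underside 30.5 mm above the tray's. Its leading edge is 60 mm from the pocket's centre when open, 35 mm when home: 10 mm over the module, 2.5 mm above its block. It jams on a module not down.
- latch_tab (a point): Centre of the top of the latch's upright yellow thumb tab, 20 (x) x 12 (y) mm, standing 30 mm above the latch plate; moves with the latch; axes as the tray's. It lies from the pocket's centre towards tray -y: 105 mm away when open, 80 mm when home.
There are look-alikes about, which are no part of the job. Of the things like the module, leave any that is green; of the rest the smaller one is meant.

How it is judged:
By the outcome, as a careful person would: the job done as asked, in the order asked, and still so for the second after the job is handed in, with the robot touching nothing.
It also fails if it takes over 42 s, if anything falls off the work surface, if the arm or the gripper's body presses on something with over 40 N, if the wrist force passes 120 N, or if a joint passes its speed limit or range.

## Working session

There is one attempt and no reset: what is moved stays moved. The work goes in short steps, Python scripts to look and compute and a shell command to move; the robot and the scene stay as the last step left them, time stands still between calls to the robot, and variables do not carry over. Pictures are saved under pics/ and viewed, and the job is handed in when it is done.

```bash
mkdir -p pics; ls
cat > h.py <<'E'
from plant import *
import numpy as np, cv2
def snap(n,f):
    s=snapshot(n); cv2.imwrite('pics/'+f,s['image'][:,:,::-1]); return s
def ray(s,px,wrist=False):
    R,_=cv2.Rodrigues(np.array(s['rvec'],float)); t=np.array(s['tvec'],float)
    u=(px[0]-s['cx'])/s['fx']; v=(px[1]-s['cy'])/s['fy']
    if wrist:
        r=np.hypot(u,v); d=np.array([u/r*np.sin(r),v/r*np.sin(r),np.cos(r)]) if r>1e-9 else np.array([0,0,1.])
    else: d=np.array([u,v,1.])
    return -R.T@t, R.T@d
def atz(s,px,z,wrist=False):
    c,d=ray(s,px,wrist); return c+d*(z-c[2])/d[2]
def proj(s,P,wrist=False):
    R,_=cv2.Rodrigues(np.array(s['rvec'],float)); p=R@np.array(P,float)+np.array(s['tvec'],float)
    if wrist:
        r=np.hypot(p[0],p[1]); th=np.arctan2(r,p[2]); a=p[:2]/r*th
    else: a=p[:2]/p[2]
    return np.array([a[0]*s['fx']+s['cx'],a[1]*s['fy']+s['cy']])
E
python3 - <<'E'
from h import *
for n in ['scene','side','wrist']:
    s=snap(n,n+'0.png'); print(n,s['fx'],s['cx'],s['cy'],s['rvec'],s['tvec'])
    for t in ['module','spare','tray','latch']:
        print(t,[(round(d['score'],2),np.round(d['bbox']).tolist()) for d in search_frame(t,n)][:4])
    for t in ['module','spare','tray','pocket','corner_block','latch_tab']:
        print(' L',t,[(round(d['score'],2),np.round(d['position'],1).tolist()) for d in landmark_of(t,n)][:4])
o=get_obs(); print(o)
E
```

```text
pics
scene 506.2968909278863 309.1245629022575 231.86713226122052 [ 1.75608354  1.58658672 -0.74874092] [-0.01717688 -0.30603015  1.54303054]
module [(0.93, [261.0, 226.0, 37.0, 39.0]), (0.77, [202.0, 271.0, 54.0, 37.0]), (0.65, [229.0, 326.0, 76.0, 56.0])]
spare [(0.76, [190.0, 221.0, 48.0, 30.0])]
tray [(0.96, [377.0, 230.0, 140.0, 60.0])]
latch [(0.85, [366.0, 219.0, 30.0, 25.0])]
 L module [(0.68, [204.1, 275.7]), (0.62, [227.8, 330.6]), (0.56, [262.7, 229.0])]
 L spare [(0.93, [190.3, 229.2])]
 L tray [(0.71, [376.4, 235.8])]
 L pocket [(0.55, [406.4, 231.3])]
 L corner_block [(0.82, [423.1, 233.2])]
 L latch_tab [(0.59, [359.2, 206.2])]
side 436.3327666197516 320.39487162556435 249.77700570845246 [ 0.28447959 -2.87607422  1.03464488] [0.57936465 0.15974197 0.81718446]
module [(0.88, [385.0, 238.0, 47.0, 36.0]), (0.63, [268.0, 198.0, 35.0, 44.0]), (0.56, [339.0, 191.0, 40.0, 35.0])]
spare [(0.74, [407.0, 190.0, 42.0, 33.0])]
tray [(0.82, [350.0, 347.0, 135.0, 169.0])]
latch [(0.58, [357.0, 321.0, 27.0, 38.0])]
 L module [(0.93, [334.9, 196.0]), (0.9, [384.5, 240.8]), (0.59, [269
[... 402 characters left out ...]
[]
 L pocket []
 L corner_block []
 L latch_tab []
{'clock': 1.65, 'joint_pos': array([ 8.50914225e+01,  2.05470935e+01,  6.82172893e-01, -6.96349889e-04,
       -7.01367179e+01, -1.65059510e+01]), 'qvel': array([-0.06732582,  0.04070372, -0.01425674,  0.02714162, -0.05174275,
        0.00314894]), 'tau': array([-1.16407162e-03, -5.82373774e+01,  2.93282890e+01,  7.00230986e+00,
        1.22200229e-02, -1.36842934e-05]), 'tool_pos': array([0.24646639, 0.62836573, 0.2265524 ]), 'orientation': array([ 1.79998243e+02,  1.62408362e-04, -2.14147651e+01]), 'force': array([0.39428009, 0.28203778, 0.2224435 ]), 'moment': array([-0.00767896, -0.01249165, -0.01503553]), 'opening': 0.08764677355300662}
```

View pics/scene0.png

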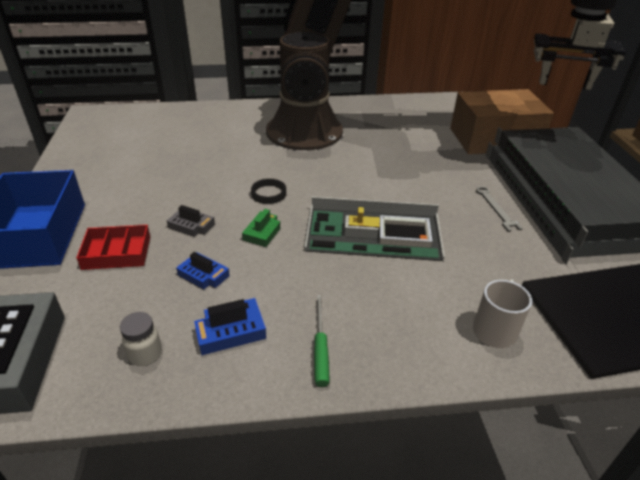

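View pics/side0.png

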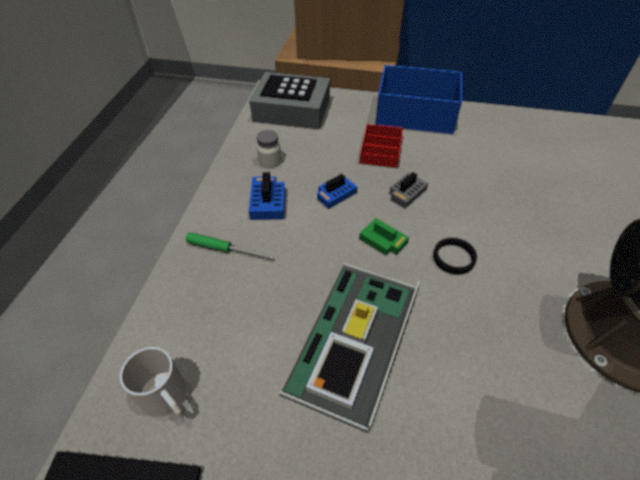

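View pics/wrist0.png

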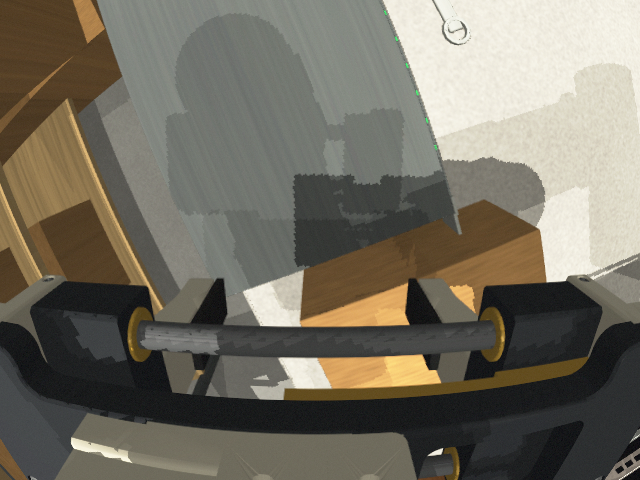

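Run:
```python
import cv2
a=cv2.imread('pics/scene0.png')[180:370,150:460]; cv2.imwrite('pics/scene0z.png',cv2.resize(a,(775,475),interpolation=cv2.INTER_CUBIC))
a=cv2.imread('pics/side0.png')[160:440,230:450]; cv2.imwrite('pics/side0z.png',cv2.resize(a,(440,560),interpolation=cv2.INTER_CUBIC))
```

```text
(no output)
```

View pics/scene0z.png

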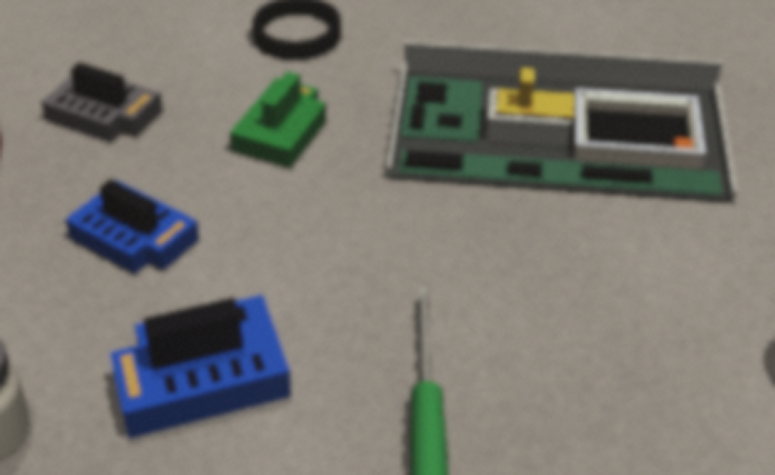

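View pics/side0z.png

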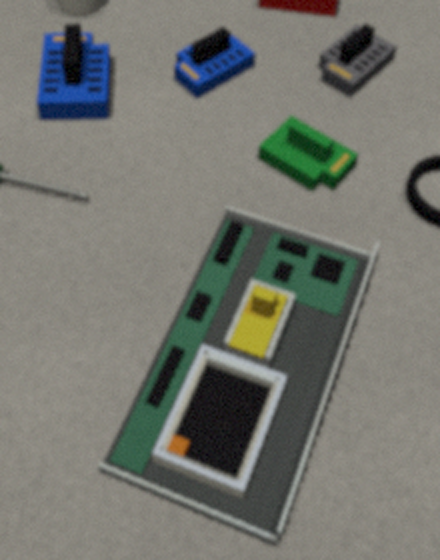

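```bash
cat > fit.py <<'E'
from h import *
from scipy.optimize import minimize
def prism(poly,z0,z1): return [(np.array([[x,y,z0] for x,y in poly]),np.array([[x,y,z1] for x,y in poly]))]
MODULE=prism([(-.03,-.045),(.03,-.045),(.03,.029),(.014,.029),(.014,.045),(-.03,.045)],0,.022)+prism([(-.007,-.025),(.007,-.025),(.007,.025),(-.007,.025)],.022,.05)
TRAY=prism([(-.08,-.15),(.08,-.15),(.08,.15),(-.08,.15)],0,.004)+prism([(-.08,-.15),(-.077,-.15),(-.077,.15),(-.08,.15)],.004,.036)
def render(s,parts,x,y,yaw,z=0,wrist=False,S=4):
    m=np.zeros((480*S,640*S),np.uint8)
    c,sn=np.cos(yaw),np.sin(yaw)
    P=lambda p: np.array([proj(s,[x+c*a-sn*b,y+sn*a+c*b,z+h],wrist) for a,b,h in p])
    for lo,hi in parts:
        A,B=P(lo),P(hi); n=len(A)
        fs=[A,B]+[np.array([A[i],A[(i+1)%n],B[(i+1)%n],B[i]]) for i in range(n)]
        for f in fs: cv2.fillPoly(m,[np.round((f+.5)*S*16-8).astype(np.int32)],1,shift=4)
    return cv2.resize(m.astype(np.float32),(640,480),interpolation=cv2.INTER_AREA)
def fitmask(views,parts,x0,z=0):
    def cost(p):
        e=0
        for s,m,w in views:
            r=render(s,parts,p[0],p[1],p[2],z,w); e+=np.abs(r-m).sum()/m.sum()
        return e
    r=minimize(cost,x0,method='Nelder-Mead',options=dict(initial_simplex=np.array(x0)+np.array([[0,0,0],[.01,0,0],[0,.01,0],[0,0,.15]]),xatol=2e-4,fatol=1e-4))
    return r.x,r.fun
E
python3 - <<'E'
from fit import *
import pickle
sc=snapshot('scene'); 
tm=[d for d in trace('module','scene')]; tt=trace('tray','scene')[0]
sd=snapshot('side')
tm2=trace('module','side'); tt2=trace('tray','side')[0]
pickle.dump((sc,sd),open('cal.pkl','wb'))
pick=lambda L,c: min(L,key=lambda d:np.hypot(d['bbox'][0]-c[0],d['bbox'][1]-c[1]))
a=pick(tm,(202,271)); b=pick(tm2,(339,191))
print(a['bbox'],b['bbox'],tt['bbox'],tt2['bbox'])
x0=atz(sc,(204,275.7),0); print(x0, atz(sd,(334.9,196),0))
A=a['mask'].astype(float);B=b['mask'].astype(float)
for yaw in [-.8,-.4,0,.4,.8]:
    print(yaw,fitmask([(sc,A,False),(sd,B,False)],MODULE,[x0[0],x0[1],yaw]))
for n,pa,pb in [('tray',(376.4,235.8,0),(356.3,336.2,0)),('pocket',(406.4,231.3,.006),(340.3,369.7,.006)),('corner',(423.1,233.2,.018),(318.2,382.5,.018)),('tab',(359.2,206.2,.0645),(358.8,305.8,.0645))]:
    print(n,atz(sc,pa[:2],pa[2]),atz(sd,pb[:2],pb[2]))
x0=atz(sc,(376,236),0)
A=tt['mask'].astype(float);B=tt2['mask'].astype(float)
for yaw in [-.3,0,.3]:
  print('tray',fitmask([(sc,A,False),(sd,B,False)],TRAY,[x0[0],x0[1],yaw]))
print(get_obs()['clock'])
E
```

```text
[202.6, 269.4, 47.1, 38.5] [336.6, 191.2, 38.2, 33.4] [377.0, 227.1, 141.2, 64.8] [350.5, 349.2, 137.0, 170.7]
[ 0.60984568 -0.26631543  0.        ] [ 0.60831604 -0.26420844  0.        ]
-0.8 (array([ 0.60806815, -0.26816926, -0.70204337]), np.float64(0.16166216636278016))
-0.4 (array([ 0.60805471, -0.26827184, -0.6949626 ]), np.float64(0.16065052588602632))
0 (array([ 0.60811998, -0.26792067, -0.71716102]), np.float64(0.15986442254605854))
0.4 (array([ 0.60820241, -0.26791118, -0.68632799]), np.float64(0.16211735818243397))
0.8 (array([ 0.60771091, -0.26803249, -0.71650151]), np.float64(0.15917801021615377))
tray [0.51518308 0.11684777 0.        ] [5.01722268e-01 1.02178354e-01 1.11022302e-16]
pocket [0.51281472 0.18667255 0.006     ] [0.51963327 0.17625548 0.006     ]
corner [0.53748656 0.21696214 0.018     ] [0.55206598 0.2117205  0.018     ]
tab [0.48551948 0.07784605 0.0645    ] [0.50483457 0.07613276 0.0645    ]
tray (array([ 0.50456122,  0.10935673, -0.20269192]), np.float64(0.0856129794007959))
tray (array([ 0.50434104,  0.10865149, -0.2068644 ]), np.float64(0.08470557562187084))
tray (array([ 0.50490689,  0.10925082, -0.19962277]), np.float64(0.08580248818097999))
1.95
```

```bash
cat >> h.py <<'E'
from scipy.spatial.transform import Rotation as Ro
def plan(target,yaw,o=None):
    """target TCP xyz (m), yaw deg tool down: prints shift mm and turn deg in the tool frame"""
    o=o or get_obs(); R=Ro.from_euler('xyz',o['orientation'],degrees=True)
    d=R.inv().apply(np.array(target)-o['tool_pos'])*1000
    T=Ro.from_euler('xyz',[180,0,yaw],degrees=True)
    print('d',np.round(d,1),'a',np.round((R.inv()*T).as_rotvec(degrees=True),2),'tcp',np.round(o['tool_pos'],4),np.round(o['orientation'],2),'t',o['clock'])
E
python3 - <<'E'
from h import *
s=snapshot('wrist'); c,d=ray(s,(s['cx'],s['cy']),True)
o=get_obs();R=Ro.from_euler('xyz',o['orientation'],degrees=True)
print('cam in tool',R.inv().apply(c-o['tool_pos']),R.inv().apply(d))
plan([.42,.12,.26],-101.7)
E
```

```text
cam in tool [ 0.08131624 -0.00038111 -0.15801705] [-2.97352681e-01 -9.87940958e-05  9.54767706e-01]
d [347.1 409.9 -33.4] a [ 0.000e+00 -1.000e-02  8.028e+01] tcp [0.2465 0.6283 0.2265] [180.    -0.   -21.42] t 2.0
```

Run:
```python
from h import *
plan([.53,.25,.25],-101.7)
```

```text
d [402.1 248.7 -23.4] a [ 0.000e+00 -1.000e-02  8.028e+01] tcp [0.2465 0.6283 0.2265] [180.    -0.   -21.42] t 2.0
```

```bash
python3 -m inch '[{"dx":402,"dy":249,"dz":-23,"az":80.3,"fingers":60},{"dx":402,"dy":249,"dz":-23,"az":80.3,"fingers":60},{"dx":402,"dy":249,"dz":-23,"az":80.3,"fingers":60},{"dx":402,"dy":249,"dz":-23,"az":80.3,"fingers":60},{"dx":402,"dy":249,"dz":-23,"az":80.3,"fingers":60},{"dx":402,"dy":249,"dz":-23,"az":80.3,"fingers":60},{"dx":402,"dy":249,"dz":-23,"az":80.3,"fingers":60},{"dx":402,"dy":249,"dz":-23,"az":80.3,"fingers":60}]'
python3 - <<'E'
from h import *
plan([.53,.25,.25],-101.7); print(get_obs()['joint_pos'])
E
```

```text
d [402.1 248.7 -23.4] a [ 0.000e+00 -1.000e-02  8.028e+01] tcp [0.2465 0.6283 0.2265] [180.    -0.   -21.42] t 2.0
[ 8.50900951e+01  2.05472401e+01  6.79123658e-01  8.81629269e-04
 -7.01372365e+01 -1.65061301e+01]$[0]: bad value
```

```bash
python3 -m inch '[{"ax":0,"ay":0,"az":80.3,"dx":402,"dy":249,"dz":-23,"fingers":60},{"ax":0,"ay":0,"az":80.3,"dx":402,"dy":249,"dz":-23,"fingers":60},{"ax":0,"ay":0,"az":80.3,"dx":402,"dy":249,"dz":-23,"fingers":60},{"ax":0,"ay":0,"az":80.3,"dx":402,"dy":249,"dz":-23,"fingers":60},{"ax":0,"ay":0,"az":80.3,"dx":402,"dy":249,"dz":-23,"fingers":60},{"ax":0,"ay":0,"az":80.3,"dx":402,"dy":249,"dz":-23,"fingers":60},{"ax":0,"ay":0,"az":80.3,"dx":402,"dy":249,"dz":-23,"fingers":60},{"ax":0,"ay":0,"az":80.3,"dx":402,"dy":249,"dz":-23,"fingers":60}]'
python3 - <<'E'
from h import *
plan([.53,.25,.25],-101.7); print(get_obs()['joint_pos'])
E
```

```text
clock: 3.0
tool_pos: [0.5311, 0.2474, 0.25]
orientation: [-180.0, 0.0, -102.1]
force: [0.1, 1.3, 0.2]
opening: 0.06
d [-2.3  1.7  0. ] a [-0.03  0.02 -0.37] tcp [0.5311 0.2474 0.25  ] [-1.7997e+02  2.0000e-02 -1.0207e+02] t 3.0
[ 4.40892048e+01  1.13576311e+01 -8.91117171e+00  1.20161815e-02
 -6.96988935e+01 -5.61618951e+01]
```

Run:
```python
from h import *
import pickle
s=snap('wrist','w1.png'); pickle.dump(s,open('w1.pkl','wb'))
for t,z in [('tray',0),('pocket',.006),('corner_block',.018),('latch_tab',.0645)]:
    for d in landmark_of(t,'wrist')[:2]: print(t,round(d['score'],2),np.round(d['position'],1),np.round(atz(s,d['position'],z,True),4))
```

```text
tray 0.78 [311.7  68.9] [0.5073 0.1109 0.    ]
pocket 0.72 [314.4 130.8] [0.5187 0.1781 0.006 ]
corner_block 0.66 [289.  171.5] [0.5538 0.2142 0.018 ]
corner_block 0.4 [311.6  68.4] [0.5076 0.1129 0.018 ]
latch_tab 0.39 [313.1  68.2] [0.5071 0.1196 0.0645]
```

View pics/w1.png

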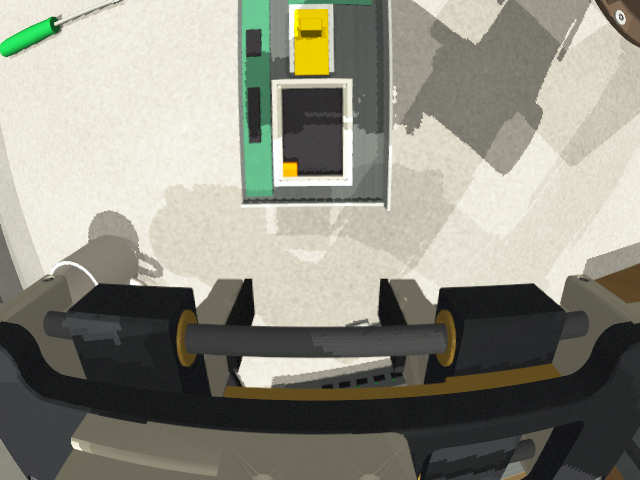

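Run:
```python
import cv2
a=cv2.imread('pics/w1.png')[0:215,220:410]; cv2.imwrite('pics/w1z.png',cv2.resize(a,None,fx=3,fy=3,interpolation=cv2.INTER_NEAREST)[45:])
```

```text
(no output)
```

View pics/w1z.png

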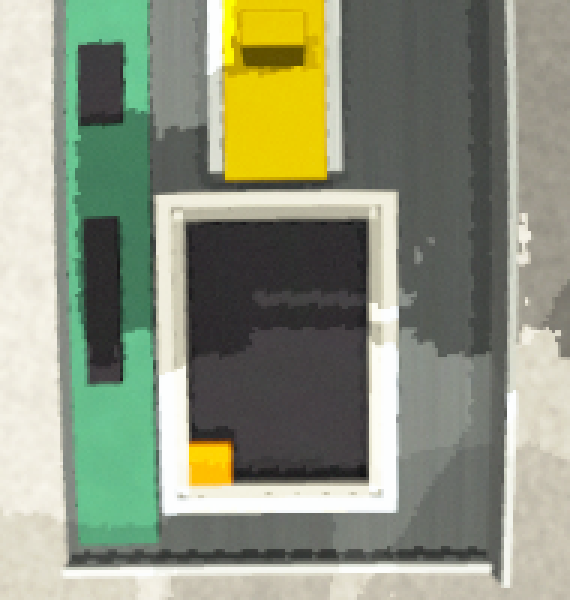

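Run:
```python
from h import *
import pickle
from scipy.optimize import least_squares
s=pickle.load(open('w1.pkl','rb'))
z2p=lambda u,v:np.array([220+u/3-.5,(v+45)/3-.5])
outer=[((156,192),(.041,-.056)),((397,192),(-.041,-.056)),((399,514),(-.041,.056)),((163,514),(.041,.056))]
inner=[((187,219),(.032,-.047)),((369,219),(-.032,-.047)),((369,483),(-.032,.047))]
orange=[((189,441),(.032,.032)),((233,441),(.017,.032)),((189,486),(.032,.047)),((233,486),(.017,.047))]
pts=[(z2p(*a),(*b,.022)) for a,b in outer]+[(z2p(*a),(*b,.006)) for a,b in inner]+[(z2p(*a),(*b,.018)) for a,b in orange]
def W(p,q): c,n=np.cos(p[2]),np.sin(p[2]); return [p[0]+c*q[0]-n*q[1],p[1]+n*q[0]+c*q[1],q[2]]
f=lambda p:np.concatenate([proj(s,W(p,q),True)-a for a,q in pts])
r=least_squares(f,[.518,.178,-.2]); print(r.x,np.degrees(r.x[2])); print(np.round(f(r.x).reshape(-1,2),1))
g=lambda p:f(p)[:8]; r2=least_squares(g,[.518,.178,-.2]); print(r2.x,np.round(g(r2.x),1))
# latch leading edge & tab
for u,v,z in [(225,180,.0345),(327,181,.0345),(241,10,.0645),(305,10,.0645),(241,46,.0645),(305,46,.0645)]:
    w=atz(s,z2p(u,v),z,True); c,n=np.cos(r.x[2]),np.sin(r.x[2]); d=w[:2]-r.x[:2]; print(c*d[0]+n*d[1],-n*d[0]+c*d[1])
plan([.608,-.268,.13],-130.1)
```

```text
[ 0.52062237  0.17826684 -0.2041029 ] -11.694234731222267
[[ 0.4  0.4]
 [ 0.6 -0.3]
 [-0.7 -0.9]
 [ 0.3 -0.4]
 [ 0.4  1. ]
 [ 0.   0.5]
 [-0.1 -1.2]
 [-0.1  0.8]
 [-0.6  0.6]
 [ 0.2 -0.2]
 [-0.3 -0.4]]
[ 0.52083618  0.17853348 -0.20283639] [ 0.2  0.8  0.3 -0.1 -0.7 -0.7  0.2 -0.1]
0.01716803180762476 -0.058376648034250994
-0.016248421635646937 -0.0577022289364739
0.010360784752582185 -0.10918061923792845
-0.00901609806395818 -0.1089370434329763
0.01040299071127348 -0.09728464851853298
-0.008926622427498278 -0.09704941342580418
d [ 491.2 -181.7  119.5] a [1.000e-02 1.000e-02 2.839e+01] tcp [0.5297 0.2498 0.2496] [ 1.8000e+02  1.0000e-02 -1.0171e+02] t 3.25
```

Run:
```python
from h import *
plan([.653,-.2145,.25],-130.1)
```

```text
d [ 429.6 -214.9   -0.5] a [1.000e-02 1.000e-02 2.839e+01] tcp [0.5297 0.2498 0.2496] [ 1.8000e+02  1.0000e-02 -1.0171e+02] t 3.25
```

```bash
python3 -m inch '[{"ax":0,"ay":0,"az":28.4,"dx":430,"dy":-215,"dz":0,"fingers":60},{"ax":0,"ay":0,"az":28.4,"dx":430,"dy":-215,"dz":0,"fingers":60},{"ax":0,"ay":0,"az":28.4,"dx":430,"dy":-215,"dz":0,"fingers":60},{"ax":0,"ay":0,"az":28.4,"dx":430,"dy":-215,"dz":0,"fingers":60},{"ax":0,"ay":0,"az":28.4,"dx":430,"dy":-215,"dz":0,"fingers":60},{"ax":0,"ay":0,"az":28.4,"dx":430,"dy":-215,"dz":0,"fingers":60},{"ax":0,"ay":0,"az":28.4,"dx":430,"dy":-215,"dz":0,"fingers":60},{"ax":0,"ay":0,"az":28.4,"dx":430,"dy":-215,"dz":0,"fingers":60}]'
python3 - <<'E'
from fit import *
import pickle
plan([.653,-.2145,.25],-130.1)
snapshot('wrist'); s=snap('wrist','w2.png'); pickle.dump(s,open('w2.pkl','wb'))
plan([.653,-.2145,.25],-130.1)
L=trace('module','wrist')
for d in L: print(d['score'],d['bbox'])
L2=landmark_of('module','wrist')
for d in L2: print(d['score'],d['position'],atz(s,d['position'],0,True))
d=min(L,key=lambda d:np.linalg.norm(np.array(d['bbox'][:2])-proj(s,[.608,-.268,.02],True)))
print(fitmask([(s,d['mask'].astype(float),True)],MODULE,[.608,-.268,-.7]))
u,v=np.round(proj(s,[.608,-.268,.02],True)).astype(int)
v=max(v,80);print(u,v)
a=s['image'][v-80:v+80,u-90:u+90,::-1]; cv2.imwrite('pics/w2z.png',cv2.resize(a,None,fx=4,fy=3.75,interpolation=cv2.INTER_NEAREST))
E
```

```text
clock: 4.25
tool_pos: [0.6536, -0.216, 0.2492]
orientation: [180.0, -0.0, -130.0]
force: [-0.1, 1.3, 0.2]
opening: 0.0598
d [-0.8  1.4 -0.8] a [ 0.01 -0.01  0.06] tcp [ 0.6536 -0.216   0.2492] [ 1.7999e+02 -1.0000e-02 -1.3004e+02] t 4.25
d [-1.9  2.3 -1.7] a [ 0.05 -0.07 -0.1 ] tcp [ 0.6536 -0.2175  0.2483] [ 1.7995e+02 -7.0000e-02 -1.3020e+02] t 4.35
0.93 [476.8, 154.8, 80.9, 66.5]
0.85 [317.9, 136.6, 59.3, 84.9]
0.94 [316.2, 136.4] [ 0.61270547 -0.26907621  0.        ]
0.93 [475.2, 152.8] [ 0.47980419 -0.14105274  0.        ]
0.85 [251.0, 259.7] [ 7.63715786e-01 -2.09883996e-01 -5.55111512e-17]
(array([ 0.61092204, -0.26872246, -0.69886579]), np.float64(0.02476714648602879))
320 135
```

View pics/w2z.png

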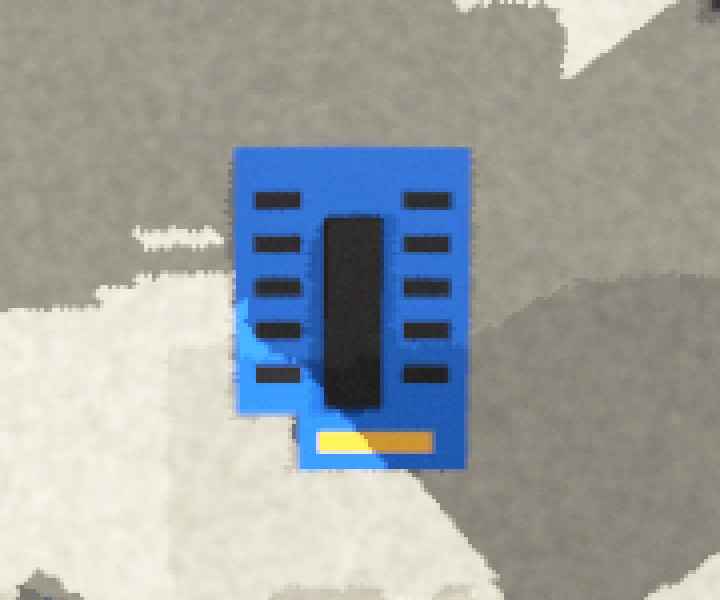

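View pics/w2.png

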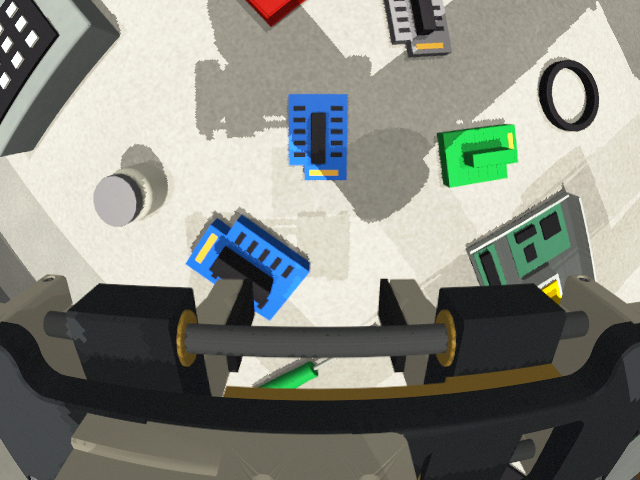

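Run:
```python
from h import *
plan([.6109,-.2687,.09],-130.04)
plan([.6109,-.2687,.026],-130.04)
```

```text
d [ 68.6  -2.7 158.8] a [ 0.05 -0.03 -0.07] tcp [ 0.6531 -0.2145  0.2488] [ 1.7995e+02 -3.0000e-02 -1.3011e+02] t 4.45
d [ 68.5  -2.8 222.8] a [ 0.05 -0.03 -0.07] tcp [ 0.6531 -0.2145  0.2488] [ 1.7995e+02 -3.0000e-02 -1.3011e+02] t 4.45
```

```bash
python3 -m inch '[{"ax":0,"ay":0,"az":0,"dx":68.5,"dy":-2.8,"dz":50,"fingers":50},{"ax":0,"ay":0,"az":0,"dx":68.5,"dy":-2.8,"dz":100,"fingers":45},{"ax":0,"ay":0,"az":0,"dx":68.5,"dy":-2.8,"dz":155,"fingers":40},{"ax":0,"ay":0,"az":0,"dx":68.5,"dy":-2.8,"dz":190,"fingers":36},{"ax":0,"ay":0,"az":0,"dx":68.5,"dy":-2.8,"dz":212,"fingers":36},{"ax":0,"ay":0,"az":0,"dx":68.5,"dy":-2.8,"dz":223,"fingers":36},{"ax":0,"ay":0,"az":0,"dx":68.5,"dy":-2.8,"dz":223,"fingers":36}]'
python3 - <<'E'
from h import *
plan([.6109,-.2687,.026],-130.04)
snap('side','sd3.png');snap('wrist','w3.png')
a=cv2.imread('pics/sd3.png')[120:270,250:450]; cv2.imwrite('pics/sd3z.png',cv2.resize(a,None,fx=3,fy=3,interpolation=cv2.INTER_CUBIC))
E
```

```text
clock: 5.32
tool_pos: [0.6112, -0.268, 0.0265]
orientation: [180.0, -0.0, -130.0]
force: [0.3, -0.3, 1.1]
opening: 0.0361
d [ 0.7 -0.3  0.5] a [ 0.03 -0.02  0.02] tcp [ 0.6112 -0.268   0.0265] [ 1.7997e+02 -2.0000e-02 -1.3002e+02] t 5.325
```

View pics/w3.png

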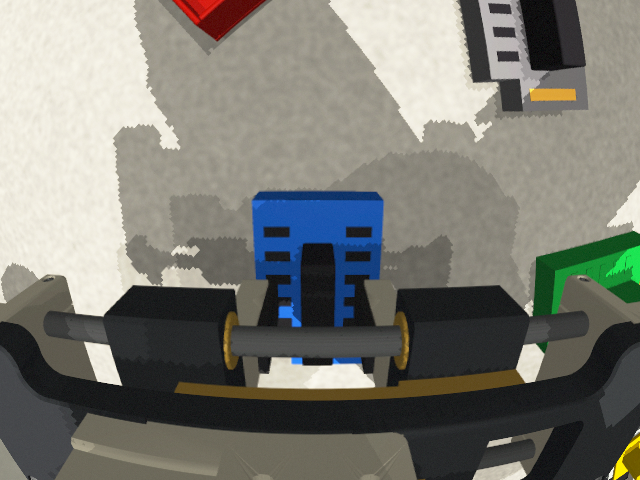

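View pics/sd3z.png

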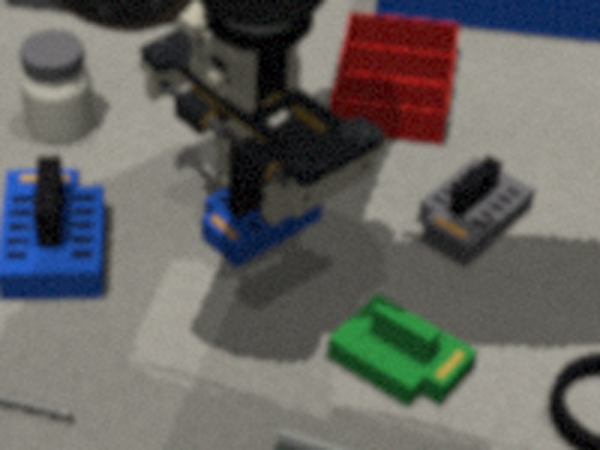

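```bash
python3 -m inch '[{"ax":0,"ay":0,"az":0,"dx":0,"dy":0,"dz":0,"fingers":5},{"ax":0,"ay":0,"az":0,"dx":0,"dy":0,"dz":0,"fingers":5},{"ax":0,"ay":0,"az":0,"dx":0,"dy":0,"dz":0,"fingers":5},{"ax":0,"ay":0,"az":0,"dx":0,"dy":0,"dz":0,"fingers":5}]'
```

```text
clock: 5.92
tool_pos: [0.6111, -0.2692, 0.027]
orientation: [-180.0, 0.0, -130.1]
force: [-1.8, 1.1, 4.3]
opening: 0.0135
```

```bash
python3 -m inch '[{"ax":0,"ay":0,"az":0,"dx":0,"dy":0,"dz":-20,"fingers":5},{"ax":0,"ay":0,"az":0,"dx":0,"dy":0,"dz":-60,"fingers":5},{"ax":0,"ay":0,"az":0,"dx":0,"dy":0,"dz":-110,"fingers":5},{"ax":0,"ay":0,"az":0,"dx":0,"dy":0,"dz":-135,"fingers":5},{"ax":0,"ay":0,"az":0,"dx":0,"dy":0,"dz":-135,"fingers":5}]'
python3 - <<'E'
from h import *
snap('wrist','w4.png')
plan([.5206,.1783,.161],-101.69)
E
```

```text
clock: 6.55
tool_pos: [0.6121, -0.2694, 0.1637]
orientation: [-179.8, 0.1, -130.1]
force: [0.4, 0.7, -2.7]
opening: 0.0137
d [-283.7  357.5    0.8] a [ -0.05   0.04 -28.45] tcp [ 0.611  -0.269   0.1617] [-1.7997e+02  5.0000e-02 -1.3014e+02] t 6.6
```

View pics/w4.png

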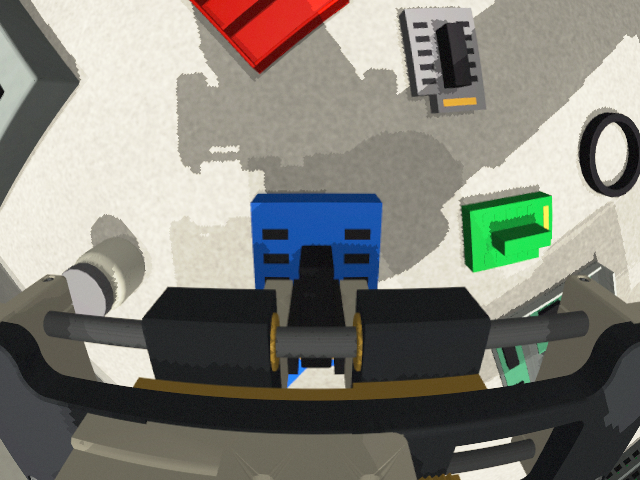

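```bash
python3 -m inch '[{"ax":0,"ay":0,"az":-28.4,"dx":-283.7,"dy":357.5,"dz":0,"fingers":5},{"ax":0,"ay":0,"az":-28.4,"dx":-283.7,"dy":357.5,"dz":0,"fingers":5},{"ax":0,"ay":0,"az":-28.4,"dx":-283.7,"dy":357.5,"dz":0,"fingers":5},{"ax":0,"ay":0,"az":-28.4,"dx":-283.7,"dy":357.5,"dz":0,"fingers":5},{"ax":0,"ay":0,"az":-28.4,"dx":-283.7,"dy":357.5,"dz":0,"fingers":5},{"ax":0,"ay":0,"az":-28.4,"dx":-283.7,"dy":357.5,"dz":0,"fingers":5},{"ax":0,"ay":0,"az":-28.4,"dx":-283.7,"dy":357.5,"dz":0,"fingers":5},{"ax":0,"ay":0,"az":-28.4,"dx":-283.7,"dy":357.5,"dz":0,"fingers":5}]'
python3 - <<'E'
from h import *
import pickle
snapshot('wrist')
s=snap('wrist','w5.png'); pickle.dump(s,open('w5.pkl','wb'))
o=get_obs(); t=o['tool_pos']; y=np.radians(-11.69)
plan([.5206,.1783,.161],-101.69)
c,n=np.cos(y),np.sin(y)
for q in [(-.03,-.045,.022),(.03,-.045,.022),(-.03,-.045,0),(.03,-.045,0)]:
    print(q,proj(s,[t[0]+c*q[0]-n*q[1],t[1]+n*q[0]+c*q[1],t[2]-.0265+q[2]],True))
# pocket outer corners, latch edges
for q in [(-.041,-.056,.022),(.041,-.056,.022)]:
    print(q,proj(s,[.5206+c*q[0]-n*q[1],.1783+n*q[0]+c*q[1],q[2]],True))
cv2.imwrite('pics/w5z.png',cv2.resize(s['image'][100:300,220:420,::-1],None,fx=3,fy=3,interpolation=cv2.INTER_NEAREST))
E
```

```text
clock: 7.6
tool_pos: [0.5188, 0.1807, 0.1598]
orientation: [179.9, -0.1, -101.5]
force: [0.7, 0.0, -1.9]
opening: 0.0136
d [ 1.  -1.5 -1. ] a [ 0.11 -0.1   0.12] tcp [0.5193 0.1796 0.16  ] [ 1.7989e+02 -1.0000e-01 -1.0157e+02] t 7.7
(-0.03, -0.045, 0.022) [382.33841809 198.70167204]
(0.03, -0.045, 0.022) [249.23489759 198.43169312]
(-0.03, -0.045, 0) [374.82556083 189.77654307]
(0.03, -0.045, 0) [256.66881225 189.53413394]
(-0.041, -0.056, 0.022) [365.22477758 149.83898808]
(0.041, -0.056, 0.022) [262.30364268 149.69862921]
```

View pics/w5z.png

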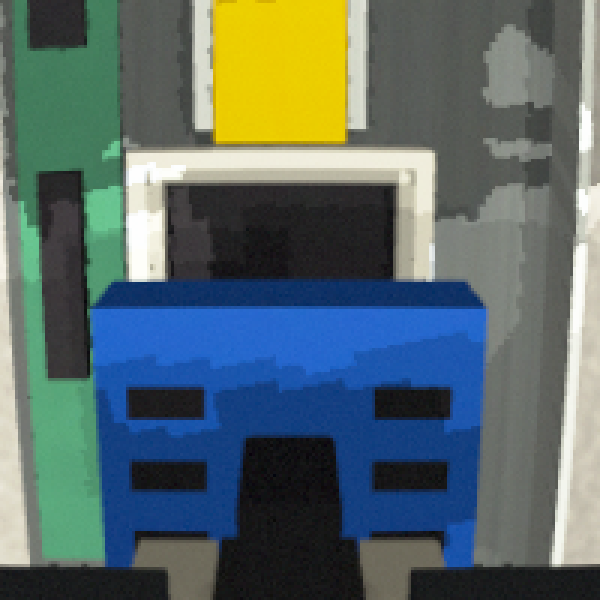

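```bash
python3 -m inch '[{"ax":0,"ay":0,"az":0,"dx":1,"dy":0,"dz":30,"fingers":5},{"ax":0,"ay":0,"az":0,"dx":1,"dy":0,"dz":60,"fingers":5},{"ax":0,"ay":0,"az":0,"dx":1,"dy":0,"dz":85,"fingers":5},{"ax":0,"ay":0,"az":0,"dx":1,"dy":0,"dz":95,"fingers":5},{"ax":0,"ay":0,"az":0,"dx":1,"dy":0,"dz":97,"fingers":5},{"ax":0,"ay":0,"az":0,"dx":1,"dy":0,"dz":97,"fingers":5}]'
python3 - <<'E'
from h import *
import pickle
T=[get_obs()]
for i in range(4): s=snapshot('wrist'); T.append(get_obs())
pickle.dump(s,open('w6.pkl','wb'))
print(np.array([t['tool_pos'] for t in T]).round(4).tolist(), [t['orientation'].round(2).tolist() for t in T],T[-1]['force'])
t=np.mean([t['tool_pos'] for t in T[1:]],axis=0)
y=np.radians(-11.69);c,n=np.cos(y),np.sin(y)
for q in [(-.03,-.045,.022),(.03,-.045,.022),(-.03,-.045,0),(.03,-.045,0)]:
    print(q,proj(s,[t[0]+c*q[0]-n*q[1],t[1]+n*q[0]+c*q[1],t[2]-.0265+q[2]],True))
for q in [(-.041,-.056,.022),(.041,-.056,.022)]:
    print(q,proj(s,[.5206+c*q[0]-n*q[1],.1783+n*q[0]+c*q[1],q[2]],True))
cv2.imwrite('pics/w6z.png',cv2.resize(s['image'][140:340,220:420,::-1],None,fx=3,fy=3,interpolation=cv2.INTER_NEAREST))
z=snap('side','sd6.png'); cv2.imwrite('pics/sd6z.png',cv2.resize(z['image'][240:440,230:450,::-1],None,fx=3,fy=3,interpolation=cv2.INTER_CUBIC))
E
```

```text
clock: 8.45
tool_pos: [0.5207, 0.1771, 0.0651]
orientation: [-180.0, 0.0, -101.7]
force: [0.0, -0.4, -1.3]
opening: 0.0134
[[0.5207, 0.1771, 0.0651], [0.5208, 0.1773, 0.0654], [0.5208, 0.1774, 0.0655], [0.5207, 0.1775, 0.0654], [0.5206, 0.1775, 0.0654]] [[-179.96, 0.03, -101.74], [-179.94, 0.05, -101.73], [-179.94, 0.07, -101.72], [-179.94, 0.07, -101.71], [-179.94, 0.06, -101.71]] [-0.09190418  0.34312554 -1.64890654]
(-0.03, -0.045, 0.022) [383.23413412 201.8828758 ]
(0.03, -0.045, 0.022) [250.43087823 201.8612306 ]
(-0.03, -0.045, 0) [375.76965345 192.51021896]
(0.03, -0.045, 0) [257.8275908  192.49204846]
(-0.041, -0.056, 0.022) [391.75299387 168.83226168]
(0.041, -0.056, 0.022) [242.83366602 168.78720226]
```

View pics/w6z.png

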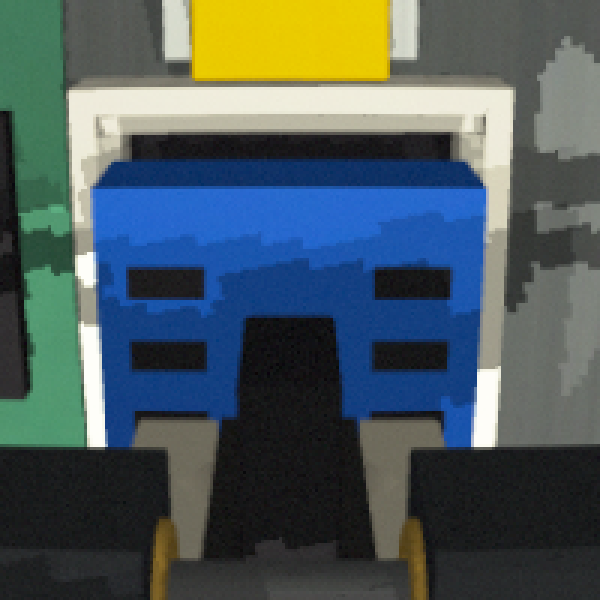

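View pics/sd6z.png

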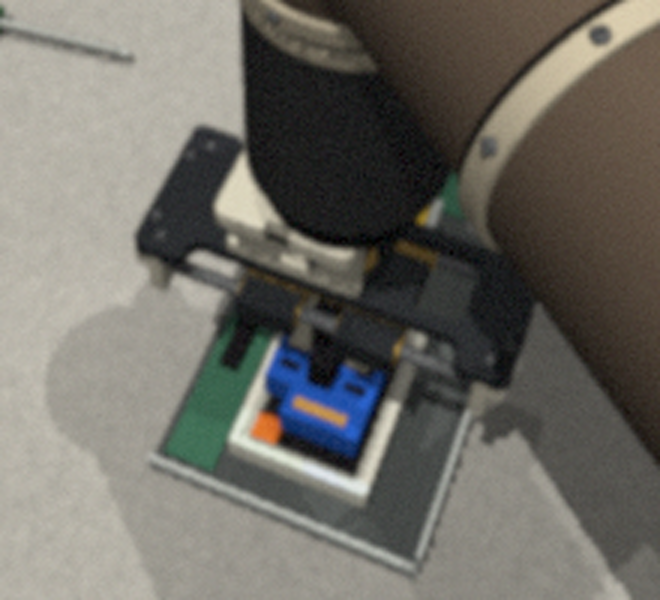

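```bash
python3 -m inch '[{"ax":0,"ay":0,"az":0,"dx":-0.8,"dy":0,"dz":8,"fingers":5},{"ax":0,"ay":0,"az":0,"dx":-0.8,"dy":0,"dz":14,"fingers":5},{"ax":0,"ay":0,"az":0,"dx":-0.8,"dy":0,"dz":18,"fingers":5},{"ax":0,"ay":0,"az":0,"dx":-0.8,"dy":0,"dz":22,"fingers":5},{"ax":0,"ay":0,"az":0,"dx":-0.8,"dy":0,"dz":25,"fingers":5}]'
```

```text
clock: 9.32
tool_pos: [0.5203, 0.1779, 0.0392]
orientation: [180.0, -0.0, -101.7]
force: [0.9, 0.2, -1.9]
opening: 0.0136
```

Inside the walls with no contact force; continue down gently.

```bash
python3 -m inch '[{"ax":0,"ay":0,"az":0,"dx":0,"dy":0,"dz":3,"fingers":5},{"ax":0,"ay":0,"az":0,"dx":0,"dy":0,"dz":5,"fingers":5},{"ax":0,"ay":0,"az":0,"dx":0,"dy":0,"dz":7,"fingers":5},{"ax":0,"ay":0,"az":0,"dx":0,"dy":0,"dz":8,"fingers":5},{"ax":0,"ay":0,"az":0,"dx":0,"dy":0,"dz":8,"fingers":5}]'
```

```text
clock: 9.95
tool_pos: [0.5204, 0.178, 0.033]
orientation: [-180.0, 0.0, -101.7]
force: [-6.7, -2.1, 12.0]
opening: 0.0139
```

```bash
python3 -m inch '[{"ax":0,"ay":0,"az":0,"dx":0,"dy":0,"dz":0,"fingers":36},{"ax":0,"ay":0,"az":0,"dx":0,"dy":0,"dz":0,"fingers":36},{"ax":0,"ay":0,"az":0,"dx":0,"dy":0,"dz":-3,"fingers":36},{"ax":0,"ay":0,"az":0,"dx":0,"dy":0,"dz":-50,"fingers":36},{"ax":0,"ay":0,"az":0,"dx":-60,"dy":0,"dz":-110,"fingers":36},{"ax":0,"ay":0,"az":0,"dx":-80,"dy":0,"dz":-150,"fingers":10},{"ax":0,"ay":0,"az":0,"dx":-80,"dy":0,"dz":-150,"fingers":0}]'
python3 - <<'E'
from h import *
import pickle
snapshot('wrist')
s=snap('wrist','w7.png'); pickle.dump(s,open('w7.pkl','wb'))
o=get_obs(); print(o['tool_pos'],o['orientation'],o['clock'],o['force'],o['opening'])
y=np.radians(-11.69);c,n=np.cos(y),np.sin(y)
P=lambda q: proj(s,[.5206+c*q[0]-n*q[1],.1783+n*q[0]+c*q[1],q[2]],True)
for z in (.028,.032): print(z,[P((a,b,z)).round(1).tolist() for a,b in [(.03,-.045),(-.03,-.045),(-.03,.045),(.014,.045),(.03,.029)]])
cv2.imwrite('pics/w7z.png',cv2.resize(s['image'][30:230,220:420,::-1],None,fx=3,fy=3,interpolation=cv2.INTER_NEAREST))
z=snap('side','sd7.png'); cv2.imwrite('pics/sd7z.png',cv2.resize(z['image'][280:440,270:430,::-1],None,fx=3.5,fy=3.5,interpolation=cv2.INTER_CUBIC))
E
```

```text
clock: 10.82
tool_pos: [0.5391, 0.2597, 0.1861]
orientation: [-179.7, 0.3, -101.6]
force: [0.0, -0.3, -0.5]
opening: 0.0216
[0.53665428 0.25695198 0.18208999] [-1.79967498e+02  7.31102579e-02 -1.01679963e+02] 10.925 [ 0.19513945 -0.48383282 -0.93559242] 0.013347030012088937
0.028 [[281.6, 66.8], [354.2, 66.9], [353.0, 172.5], [301.3, 172.3], [282.2, 153.8]]
0.032 [[281.2, 66.1], [354.7, 66.3], [353.4, 173.2], [301.1, 173.0], [281.8, 154.2]]
```

View pics/w7z.png

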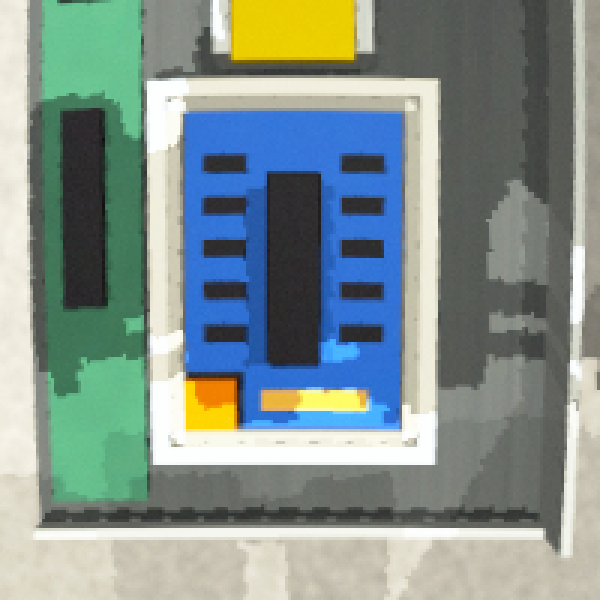

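View pics/sd7z.png

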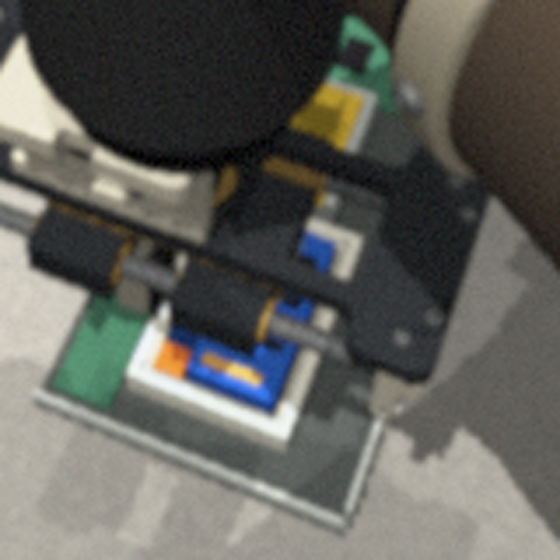

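Run:
```python
from h import *
plan([.5206,.1783,.064],-101.69)
```

```text
d [ 79.2  -0.7 117. ] a [ 0.05 -0.03 -0.03] tcp [0.5361 0.256  0.1809] [ 1.7995e+02 -3.0000e-02 -1.0172e+02] t 10.975
```

```bash
python3 -m inch '[{"ax":0,"ay":0,"az":0,"dx":50,"dy":0,"dz":0,"fingers":0},{"ax":0,"ay":0,"az":0,"dx":79.2,"dy":-0.5,"dz":45,"fingers":0},{"ax":0,"ay":0,"az":0,"dx":79.2,"dy":-0.5,"dz":90,"fingers":0},{"ax":0,"ay":0,"az":0,"dx":79.2,"dy":-0.5,"dz":115,"fingers":0},{"ax":0,"ay":0,"az":0,"dx":79.2,"dy":-0.5,"dz":119,"fingers":0},{"ax":0,"ay":0,"az":0,"dx":79.2,"dy":-0.5,"dz":122,"fingers":0},{"ax":0,"ay":0,"az":0,"dx":79.2,"dy":-0.5,"dz":124.0,"fingers":0},{"ax":0,"ay":0,"az":0,"dx":79.2,"dy":-0.5,"dz":124.0,"fingers":0}]'
```

```text
clock: 11.98
tool_pos: [0.5213, 0.1789, 0.0582]
orientation: [-180.0, 0.0, -101.7]
force: [-0.2, 0.6, 0.0]
opening: 0.0003
```

```bash
python3 -m inch '[{"ax":0,"ay":0,"az":0,"dx":0,"dy":0,"dz":1.2,"fingers":0},{"ax":0,"ay":0,"az":0,"dx":0,"dy":0,"dz":2,"fingers":0},{"ax":0,"ay":0,"az":0,"dx":0,"dy":0,"dz":2.5,"fingers":0},{"ax":0,"ay":0,"az":0,"dx":0,"dy":0,"dz":2.5,"fingers":0}]'
```

```text
clock: 12.48
tool_pos: [0.5212, 0.1789, 0.0563]
orientation: [-180.0, 0.0, -101.7]
force: [-3.8, 0.4, 10.2]
opening: -0.0001
```

```bash
python3 - <<'E'
from h import *
plan([.495,.0509,.1],-101.69)
E
python3 -m inch '[{"ax":0,"ay":0,"az":0,"dx":0,"dy":0,"dz":-35,"fingers":0},{"ax":0,"ay":0,"az":0,"dx":50,"dy":0,"dz":-46,"fingers":0},{"ax":0,"ay":0,"az":0,"dx":100,"dy":0,"dz":-46,"fingers":0},{"ax":0,"ay":0,"az":0,"dx":131,"dy":-1,"dz":-46,"fingers":0},{"ax":0,"ay":0,"az":0,"dx":131,"dy":-1,"dz":-46,"fingers":0}]'
python3 - <<'E'
from h import *
plan([.495,.0509,.042],-101.69)
s=snap('side','sd8.png'); cv2.imwrite('pics/sd8z.png',cv2.resize(s['image'][240:440,270:430,::-1],None,fx=3,fy=3,interpolation=cv2.INTER_CUBIC))
snap('scene','sc8.png'); a=cv2.imread('pics/sc8.png')[120:280,280:460]; cv2.imwrite('pics/sc8z.png',cv2.resize(a,None,fx=3.5,fy=3.5,interpolation=cv2.INTER_CUBIC))
E
```

```text
d [130.7  -0.3 -43.8] a [-0.05  0.03  0.01] tcp [0.5212 0.1789 0.0563] [-1.7995e+02  3.0000e-02 -1.0168e+02] t 12.475
clock: 13.1
tool_pos: [0.4947, 0.0484, 0.1013]
orientation: [-180.0, 0.0, -101.9]
force: [-0.6, 0.6, -0.1]
opening: 0.0002
d [-2.5  0.3 59.3] a [-0.    0.01 -0.16] tcp [0.4947 0.0484 0.1013] [-1.8000e+02  1.0000e-02 -1.0185e+02] t 13.1
```

View pics/sc8z.png

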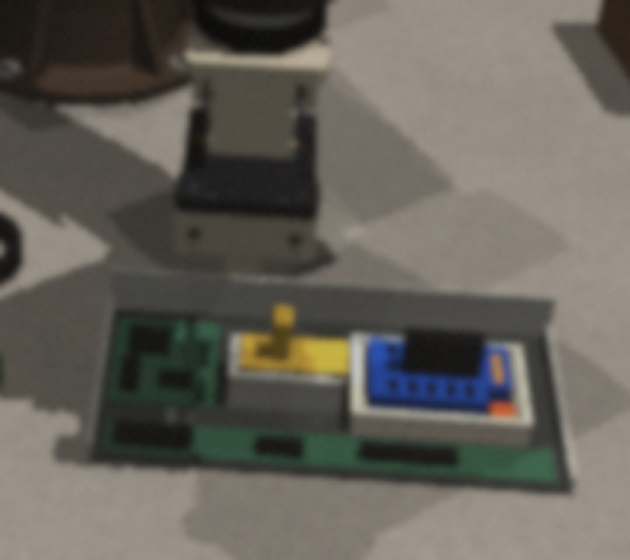

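```bash
python3 -m inch '[{"ax":0,"ay":0,"az":0,"dx":0,"dy":0,"dz":30,"fingers":0},{"ax":0,"ay":0,"az":0,"dx":0,"dy":0,"dz":52,"fingers":0},{"ax":0,"ay":0,"az":0,"dx":0,"dy":0,"dz":59,"fingers":0},{"ax":0,"ay":0,"az":0,"dx":-5,"dy":0,"dz":59,"fingers":0},{"ax":0,"ay":0,"az":0,"dx":-10,"dy":0,"dz":59,"fingers":0}]'
python3 - <<'E'
from h import *
snap('wrist','w9.png')
E
```

```text
clock: 13.82
tool_pos: [0.4982, 0.0608, 0.0428]
orientation: [-179.9, 0.0, -101.7]
force: [0.7, -2.0, -1.1]
opening: 0.0003
```

View pics/w9.png

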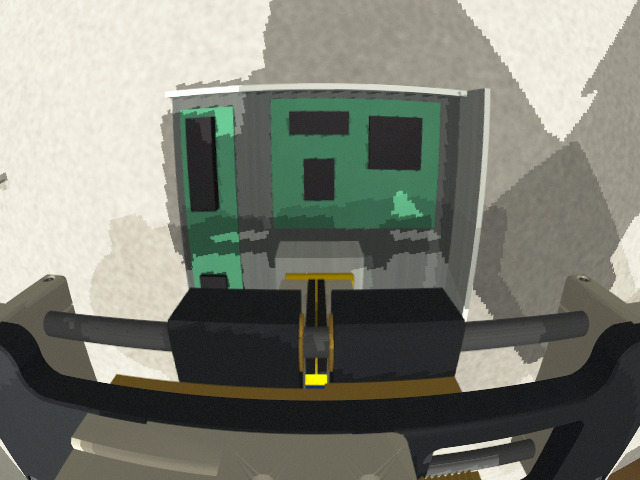

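```bash
python3 -m inch '[{"ax":0,"ay":0,"az":0,"dx":-5,"dy":0,"dz":0,"fingers":0},{"ax":0,"ay":0,"az":0,"dx":-9,"dy":0,"dz":0,"fingers":0},{"ax":0,"ay":0,"az":0,"dx":-13,"dy":0,"dz":0,"fingers":0},{"ax":0,"ay":0,"az":0,"dx":-17,"dy":0,"dz":0,"fingers":0},{"ax":0,"ay":0,"az":0,"dx":-20,"dy":0,"dz":0,"fingers":0}]'
```

```text
clock: 14.5
tool_pos: [0.5015, 0.0798, 0.0421]
orientation: [180.0, -0.0, -101.7]
force: [0.7, -2.8, 1.2]
opening: 0.0007
```

```bash
python3 -m inch '[{"ax":0,"ay":0,"az":0,"dx":-2,"dy":0,"dz":0,"fingers":0},{"ax":0,"ay":0,"az":0,"dx":-4,"dy":0,"dz":0,"fingers":0},{"ax":0,"ay":0,"az":0,"dx":-5,"dy":0,"dz":0,"fingers":0},{"ax":0,"ay":0,"az":0,"dx":-5,"dy":0,"dz":0,"fingers":0}]'
```

```text
clock: 15.0
tool_pos: [0.502, 0.0831, 0.042]
orientation: [180.0, -0.1, -101.7]
force: [1.6, -9.4, 3.9]
opening: 0.0004
```

```bash
python3 -m inch '[{"ax":0,"ay":0,"az":0,"dx":-1,"dy":0,"dz":0,"fingers":0},{"ax":0,"ay":0,"az":0,"dx":-1,"dy":0,"dz":0,"fingers":0}]'
```

```text
clock: 15.25
tool_pos: [0.502, 0.0832, 0.042]
orientation: [179.9, -0.2, -101.7]
force: [1.3, -14.3, 4.5]
opening: 0.0001
```

Hard stop reached. Back off, rise and look.

```bash
python3 -m inch '[{"ax":0,"ay":0,"az":0,"dx":10,"dy":0,"dz":0,"fingers":0},{"ax":0,"ay":0,"az":0,"dx":16,"dy":0,"dz":-30,"fingers":0},{"ax":0,"ay":0,"az":0,"dx":16,"dy":0,"dz":-90,"fingers":0},{"ax":0,"ay":0,"az":0,"dx":-40,"dy":0,"dz":-150,"fingers":0},{"ax":0,"ay":0,"az":0,"dx":-100,"dy":0,"dz":-190,"fingers":0},{"ax":0,"ay":0,"az":0,"dx":-160,"dy":0,"dz":-208,"fingers":0},{"ax":0,"ay":0,"az":0,"dx":-165,"dy":0,"dz":-208,"fingers":0},{"ax":0,"ay":0,"az":0,"dx":-165,"dy":0,"dz":-208,"fingers":0}]'
python3 - <<'E'
from h import *
s=snap('wrist','w10.png')
o=get_obs(); print(o['clock'])
y=np.radians(-11.69);c,n=np.cos(y),np.sin(y)
P=lambda q: proj(s,[.5206+c*q[0]-n*q[1],.1783+n*q[0]+c*q[1],q[2]],True)
for q in [(.017,-.035,.0345),(-.017,-.035,.0345),(.01,-.074,.0645),(-.01,-.074,.0645)]: print(q,P(q).round(1))
cv2.imwrite('pics/w10z.png',cv2.resize(s['image'][0:220,220:420,::-1],None,fx=2.7,fy=2.7,interpolation=cv2.INTER_NEAREST))
snap('scene','sc10.png')
E
```

```text
clock: 16.25
tool_pos: [0.5366, 0.2495, 0.2503]
orientation: [-180.0, 0.1, -101.6]
force: [-0.5, -0.9, -0.2]
opening: 0.0004
16.3
(0.017, -0.035, 0.0345) [300.8  93.9]
(-0.017, -0.035, 0.0345) [335.3  94. ]
(0.01, -0.074, 0.0645) [307.2  50.1]
(-0.01, -0.074, 0.0645) [329.3  50.2]
```

View pics/w10z.png

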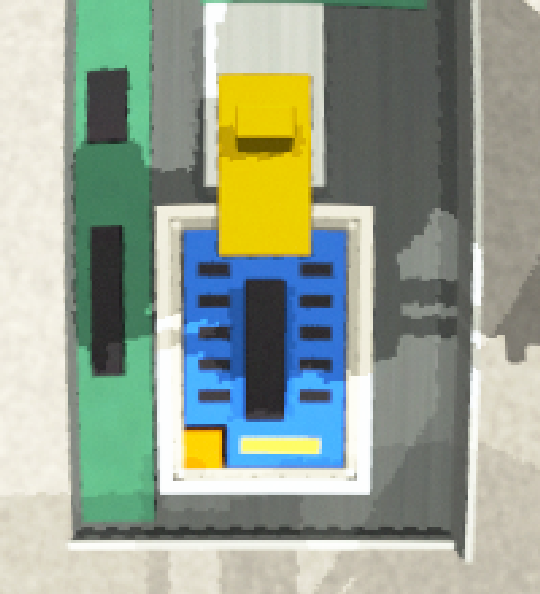

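View pics/sc10.png

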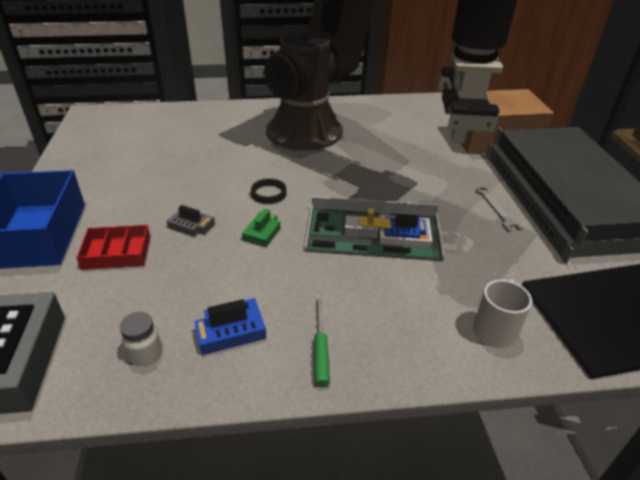

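```bash
python3 -c "
from plant import *
print(close_job())"
```

```text
the job is handed in; nothing more can be done
None
```

The blue module is in the pocket and lies flat, with its notch over the orange corner block, and the yellow latch is pushed fully home over it. I took the smaller of the two blue modules by its grip bar, lowered it in gently, and handed the job in at about 16 s of the 42 s allowed.

- **Module seated:** it met the floor with the fingers at 33 mm, as expected for full depth. A light press with shut fingers (10 N) then met the bar top at 56.3 mm; 56 mm is fully home. One photo measurement of the block's top was not fine enough to tell fully home from up to 4 mm high, so I relied on these contact heights.
- **Latch home:** it ran at about 3 N until it met a hard stop, where I pushed to 14 N without further movement. In the last wrist picture its leading edge and thumb tab lie within about 0.5 pixel of the home position.
- **Everything else:** the grey and green modules and the larger blue module look untouched in the last overview picture. The gripper was clear of everything at hand-in.

While I carried the module at height, one picture suggested it sat about 2 mm off in the grip. A settled check just above the pocket did not confirm this, so I corrected only 0.8 mm.

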